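# Turn the clamp post to its flat and hold the collar on it

### The arm

A 6-joint arm with a two-finger parallel gripper is mounted at the origin on the work surface. World frame = base frame: x ahead of the robot, y to its left, z up, the work surface at z = 0. Lengths are in mm, angles in rad, forces in N, time in s.
With the tool pointing down it reaches from about 375 to 900 mm from the base axis. Payload 3.1 kg.
Tool frame: the origin (TCP) lies midway between the tips of the shut fingers; the grasp point (between the pads) lies 19 mm behind it; z points along the fingers, y is the line along which they close (so a half turn about z gives the same grasp; the last joint's range is limited). The gripper opens to 87 mm and grips with 3 to 60 N. Pads are 19 mm wide; open, the fingers measure 117 mm over their backs; the gripper's body (75 mm by 190 mm) begins 51 mm behind the grasp point.
Start: joints at [-1.3, 0.527, 1.433, -0, 1.181, -0.178], TCP at [271.196, -563.071, 222.548] pointing down, gripper open.
Joint ranges: [-3.08, 3.08], [-0.75, 2.2], [0.22, 2.44], [-1.43, 4.57], [0, 2.65], [-2.85, 2.85]. Speed limits (rad/s): [2.79, 2.79, 3.14, 3.14, 3.14, 3.14].

### API

Orientations are given as a unit quaternion [x, y, z, w].
In Python, from cell import get_obs, camera, close_job, outline_of, mark_of gives the robot as it stands.
- The arm moves only by the shell command python3 -m crank 'ROWS' [FORCE]. ROWS is JSON, a list of rows, each a list of 5 numbers: the finger opening in mm, from 0 to 87, then the shift along the world's x, y, z scaled (see below), then the turn about the world's z scaled (see below). A call has 1 to 10 rows; each row is the pose to reach, as a shift and turn from the pose commanded when the call began, turning the shorter way round; what a row does not reach only later rows make up. The controller multiplies each number of a shift by 0.25 m and each number of a turn by 360 degrees. A row lasts 1/10 s, in which the tool goes at most 50 mm and 8.59 degrees, less where a joint would pass 70% of its speed; a pose out of reach is approached as far as the arm can. A call with a number of a shift or a turn outside -1 to 1 is refused whole. A call with a gripper value outside its range is refused whole. The fingers move at their own pace and stop on an object; FORCE is the grip in N (left out, the last holds). Time passes only in rows, so rows that repeat a pose let the fingers close. It gives the time, the measured TCP pose, the force, the opening and the grip force at its end, in the units of the state.
- get_obs(): the state, without advancing time (a new reading comes with each control period).
- camera(name): name is "side" or "top"; returns a dict with "pixels" (400x640x3 uint8, red, green, blue), "fx", "fy", "cx", "cy" (pixels), "extrinsics" (4x4, takes a point from world to camera coordinates). Camera axes: x right, y up, looking along -z (the intrinsics and any distortion apply to the point x, -y, -z); pixel columns grow to the right and rows downward; lengths in mm; the calibration is good to about 2 mm. A picture is of the moment at which its call begins. There is no depth.
- close_job(): hands the job in; it is judged then, once.
Trained networks look in a picture, given as the dict that the camera call returned (one of the last four; its "shot" number tells which), for a name from the list of things; names that differ only in an ending like _2 or _b are one class to them, and where a whole thing is asked for, a point or a joint stands for the part that bears it (a point fixed in the world has none). Each returns a list of dicts, best first, with "score" (0 to 1); they miss things now and then, are a little off and sometimes report something else, mostly with a low value. They report only what shows in the picture. A call takes as long as a camera call. They do not tell look-alikes from the thing itself.
- outline_of(picture, name): "region" (400x640 bool, what is visible of it) and "xy" ([column, row] in pixels, amid what is visible of it).
- mark_of(picture, name): "xy" ([column, row] in pixels: a listed point, or the origin of a listed thing).
The state is a dict: "time": time; "qpos": joint angles; "qvel": joint speeds; "tau": joint torques, N m; "ee_pos": TCP position; "ee_rot": TCP orientation; "ft_force": force on the tool from outside, world axes, zero at the start; "ft_torque": the same for the moment, N m; "opening": finger opening in mm; "grasp_force": force on a finger pad.
Only numpy, scipy, OpenCV 4.12 (cv2) and the standard library are available. Lean on these libraries where they do the work, as an engineer would, in place of code of your own. Each camera call takes 0.05 s, during which the arm holds its last target. There are 200 camera calls.

### The job

On the turntable, pinch the dark post on top of the blue riser across its bright flat and turn it, turntable and all, until the flat faces the yellow pointer on the base; keep the pinch there for a moment so that the fingers feel the flat. Then let go of the post, take the orange collar off its stand and slip it level over the post with its set-screw on the flat, and finish still holding the collar there, its underside about 10 mm above the blue neck so that a clamp toe could slide underneath, and the flat still facing the pointer. Leave the other loose parts where they are.

Things in the scene. Friction and masses are not known exactly. Their poses are not given: they have to be found in the camera images.
- turntable (a joint): angle of the aluminium turntable (180 mm across, top 36 mm above the table) on its fixed dark base, rad; 0 when the flat faces the yellow pointer, grows counter-clockwise seen from above; starts at 0.5 to 1.4, limits -0.8 and 2.6. Dry friction about 0.12 N m, no spring: it stays where it is left. Riser, neck and post turn with it
- neck (a point): centre of the top of the round blue neck, 101 mm above the table; the neck is 34 mm across and 20 mm high and stands on the blue riser block (70 x 70 mm, top 81 mm above the table)
- post: dark upright post on the neck, 26 mm across, 45 mm high, its top 3 mm chamfered to 21 mm, with one flat milled over its height (D section). Origin on the turning axis at the post's foot, z up, x out of the flat
- flat: the bright flat of the post, an upright face 22 mm wide, 42 mm high; origin at the middle of its lower edge, x out of the face. It lies 7 mm from the turning axis, the round back opposite 13 mm: the post measures 20 mm across the flat, and a pinch across it centres 3 mm from the axis, on the side away from the flat
- pointer (a point): top of the yellow pointer block on the rim of the turntable's fixed base, 112 mm from the turning axis and 16 mm above the table; the flat must face in the direction from the turning axis to this point
- collar_center (a point): centre, half-way up, of the loose orange collar: a block 52 (x) by 46 (y) by 22 mm high, z up, with an upright 30 mm round bore in the middle (2 mm clearance all round the post); grip it by the two flat sides 46 mm apart, normal to y. About 120 g. Starts level on a fixed black rubber stand 42 mm across, 30 mm high
- screw_head (a point): outer end of the collar's steel set-screw, which lies along the collar's x half-way up; this point is 34 mm from the collar's centre along +x, 8 mm outside the block. The 8 mm thick nose reaches into the bore to 9 mm from its axis, so the collar passes over the post only with +x pointing the way the flat faces (nose then 2 mm off the flat)
- toe_clamp: loose black toe clamp, 80 x 30 x 20 mm, bystander; origin under its middle
- heel: loose dull grey cast iron hold-down heel, 60 x 40 x 45 mm, bystander; origin under its middle
- washer_pair: loose bright steel spherical washer pair, 42 mm across, 14 mm high, bystander; origin under its middle
- step_block: loose dark steel stepped block, 48 x 30 x 48 mm, bystander; origin under its middle
- tee_nut: loose dark steel tee nut, 28 x 28 x 18 mm, bystander; origin under its middle
- wrench: loose steel wrench lying flat beyond the turntable, bystander; origin under its middle
Mind the look-alikes: they are no part of the job. What is shaped like the part that bears turntable but green is not meant. Of the things that look like the part that bears collar_center, the larger one is meant.

How it is judged:
By the outcome, as a careful person would: the job done as asked, in the order asked, and still so for the second after the job is handed in, while the arm keeps its last pose, push and grip.
It also fails if it takes over 54 s, if anything falls off the work surface, if the arm or the gripper's body presses on something with over 40 N, if the wrist force passes 120 N, or if a joint passes its speed limit or range.

## Working session

There is one attempt and no reset: what is moved stays moved. The work goes in short steps, Python scripts to look and compute and a shell command to move; the robot and the scene stay as the last step left them, time stands still between calls to the robot, and variables do not carry over. Pictures are saved under pics/ and viewed, at most 10 in all, crops included, and the job is handed in when it is done.

```bash
mkdir -p pics; ls; cat > h.py <<'E'
import numpy as np, cv2
from cell import get_obs, camera, close_job, outline_of, mark_of
def ray(c,uv):
    E=np.array(c["extrinsics"]);R=E[:3,:3];t=E[:3,3]
    d=np.array([(uv[0]-c["cx"])/c["fx"],-(uv[1]-c["cy"])/c["fy"],-1.])
    return -R.T@t, R.T@d
def at(c,uv,z):
    o,d=ray(c,uv); return (o+d*(z-o[2])/d[2])
def px(c,p):
    E=np.array(c["extrinsics"]);q=E[:3,:3]@np.array(p)+E[:3,3]
    return np.array([c["cx"]+c["fx"]*q[0]/-q[2], c["cy"]-c["fy"]*q[1]/-q[2]])
def tri(c1,u1,c2,u2):
    o1,d1=ray(c1,u1);o2,d2=ray(c2,u2)
    d1/=np.linalg.norm(d1);d2/=np.linalg.norm(d2)
    s=np.linalg.lstsq(np.c_[d1,-d2],o2-o1,rcond=None)[0]
    a,b=o1+s[0]*d1,o2+s[1]*d2
    return (a+b)/2,np.linalg.norm(a-b)
def save(c,n): cv2.imwrite(f"pics/{n}.png",cv2.cvtColor(c["pixels"],cv2.COLOR_RGB2BGR))
E
python3 - <<'E'
from h import *
t=camera("top");s=camera("side")
save(t,"t0");save(s,"s0")
print([k for k in t], [ray(c,(320,200)) for c in (t,s)])
H=dict(neck=101,post=101,flat=101,pointer=16,collar_center=41,screw_head=41)
for n,z in H.items():
  for nm,c in (("t",t),("s",s)):
    print(n,nm,[(round(m["score"],2),np.round(m["xy"]),np.round(at(c,m["xy"],z)[:2])) for m in mark_of(c,n)[:4]])
o=get_obs();print(o["time"],o["ee_rot"])
E
```

```text
pics
['pixels', 'fx', 'fy', 'cx', 'cy', 'extrinsics', 'shot'] [(array([ 435.32125579,   33.95189251, 1056.22742141]), array([ 0.08315134,  0.01877663, -0.99636444])), (array([ 301.60623124, 1026.52992483,  730.53439098]), array([ 0.16214491, -0.83122627, -0.53180216]))]
neck t [(0.79, array([201., 333.]), array([216., 316.])), (0.55, array([303., 200.]), array([516.,  91.])), (0.35, array([303., 196.]), array([525.,  92.]))]
neck s [(0.64, array([308., 209.]), array([517.,  94.])), (0.57, array([423., 279.]), array([218., 323.])), (0.15, array([305., 211.]), array([524., 105.]))]
post t [(0.56, array([303., 195.]), array([526.,  90.])), (0.47, array([204., 331.]), array([221., 310.]))]
post s [(0.61, array([301., 210.]), array([536., 101.])), (0.56, array([424., 278.]), array([214., 320.])), (0.2, array([261., 321.]), array([526., 492.]))]
flat t [(0.61, array([201., 329.]), array([226., 317.]))]
flat s [(0.58, array([305., 208.]), array([527.,  88.])), (0.51, array([419., 278.]), array([226., 321.]))]
pointer t [(0.6, array([219., 279.]), array([327., 300.])), (0.55, array([309., 160.]), array([622.,  82.]))]
pointer s [(0.9, array([268., 229.]), array([641.,  88.])), (0.86, array([370., 298.]), array([327., 310.]))]
collar_center t [(0.87, array([420., 224.]), array([ 462., -187.])), (0.66, array([417., 267.]), array([ 360., -178.])), (0.21, array([191., 233.]), array([438., 365.]))]
collar_center s [(0.53, array([373., 193.]), array([ 354., -117.]))]
screw_head t [(0.55, array([426., 216.]), array([ 481., -202.]))]
screw_head s [(0.64, array([370., 193.]), array([ 364., -119.])), (0.46, array([338., 176.]), array([ 479., -207.]))]
0.7 [9.74926217e-01 2.22528359e-01 3.31425199e-06 3.21148416e-05]
```

View pics/t0.png

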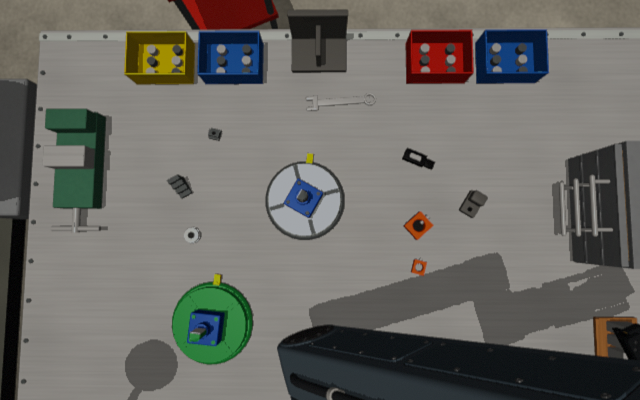

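View pics/s0.png

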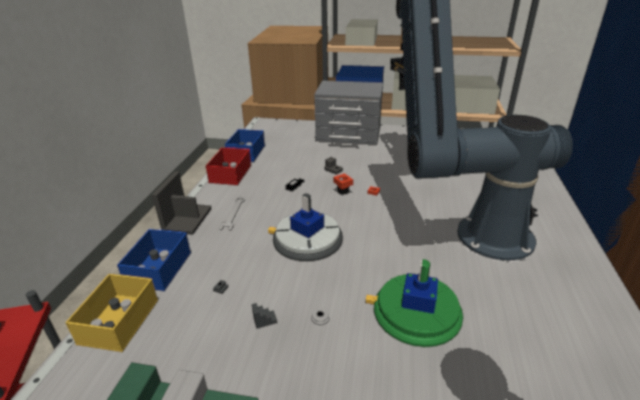

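The top view shows the real turntable at (305,200) with its pointer at (309,158). The larger collar is at (419,225) with its screw towards (426,215), and the small look-alike is at (418,267). The green one at (210,322) is the decoy. Now a closer measurement.

```bash
python3 - <<'E'
from h import *
t=camera("top");s=camera("side")
def near(c,l,z,p): 
    return [m for m in l if np.linalg.norm(at(c,m["xy"],z)[:2]-p)<60]
A=np.array([521,90])
for nm,c in (("t",t),("s",s)):
  for m in near(c,outline_of(c,"turntable"),36,A)[:1]:
    R=m["region"].astype(np.uint8);k=max(cv2.findContours(R,0,2)[0],key=cv2.contourArea)
    h=cv2.convexHull(k)[:,0].astype(float)
    w=np.array([at(c,u,36)[:2] for u in h]);e=cv2.fitEllipse(w.astype(np.float32).reshape(-1,1,2));print("tt",nm,m["score"],e)
  for n in ("post","collar_center"):
    for m in outline_of(c,n)[:3]:
      R=m["region"].astype(np.uint8);z=41 if n!="post" else 123
      k=max(cv2.findContours(R,0,2)[0],key=cv2.contourArea)
      r=cv2.minAreaRect(np.array([at(c,u,52 if n!="post" else z)[:2] for u in k[:,0]],np.float32))
      print(n,nm,round(m["score"],2),R.sum(),np.round(at(c,m["xy"],z)),np.round(r[0]),np.round(r[1]),round(r[2],1))
# pointer centroid by yellow colour
for nm,c,u in (("t",t,(309,158)),("s",s,(271,230))):
  P=cv2.cvtColor(c["pixels"],cv2.COLOR_RGB2HSV);M=cv2.inRange(P,(20,120,100),(35,255,255));Q=np.zeros_like(M);x,y=u;Q[y-14:y+14,x-14:x+14]=M[y-14:y+14,x-14:x+14]
  v,uu=np.nonzero(Q);print("pointer",nm,len(v),uu.mean(),v.mean(),at(c,(uu.mean(),v.mean()),12))
I=[cv2.resize(c["pixels"][y-50:y+50,x-65:x+65],None,fx=6 if 0 else 3,fy=3,interpolation=cv2.INTER_CUBIC) for c,x,y in ((t,305,195),(t,419,225),(s,305,215),(s,343,185))]
im=np.vstack([np.hstack(I[:2]),np.hstack(I[2:])]);cv2.imwrite("pics/z1.png",im[...,::-1])
E
```

```text
tt t 0.74 ((522.8905029296875, 92.31362915039062), (178.99151611328125, 181.21136474609375), 75.8975830078125)
post t 0.56 93 [527.  87. 123.] [522.  91.] [22. 24.] 63.6
post t 0.44 183 [219. 312. 123.] [221. 319.] [26. 38.] 45.2
collar_center t 0.84 376 [ 472. -194.   41.] [ 462. -182.] [47. 59.] 44.7
collar_center t 0.68 107 [ 366. -170.   41.] [ 364. -181.] [29. 32.] 70.7
tt s 0.69 ((528.558349609375, 63.96806716918945), (178.72164916992188, 299.8484191894531), 12.365139961242676)
post s 0.74 228 [221. 330. 123.] [216. 319.] [75. 23.] 87.9
post s 0.51 159 [530.  91. 123.] [521.  93.] [24. 86.] 12.5
collar_center s 0.74 243 [ 455. -195.   41.] [ 455. -164.] [71. 84.] 42.4
collar_center s 0.47 89 [ 359. -127.   41.] [ 353. -112.] [34. 49.] 4.9
collar_center s 0.33 170 [665. 358.  41.] [666. 368.] [40. 35.] 74.0
pointer t 60 309.26666666666665 158.16666666666666 [628.08282641  81.03981874  12.        ]
pointer s 35 271.54285714285714 229.82857142857142 [629.75429503  84.37603543  12.        ]
```

View pics/z1.png

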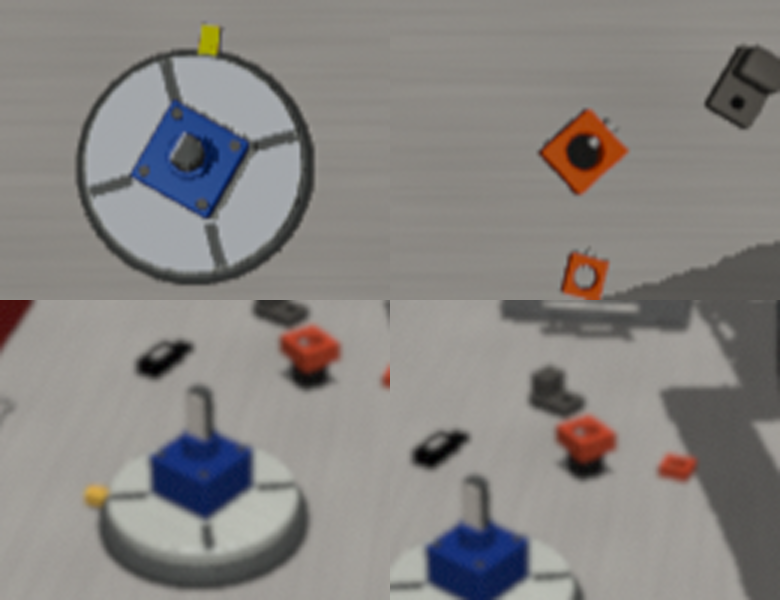

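```bash
cat > ov.py <<'E'
from h import *
def overlay(c,name,ctr,polys,k=8,w=50,h=37):
    x,y=map(int,ctr);I=cv2.resize(c["pixels"][y-h:y+h,x-w:x+w],None,fx=k,fy=k,interpolation=cv2.INTER_CUBIC)[...,::-1].copy()
    for P,col in polys:
        q=np.array([(px(c,p)-[x-w-.5,y-h-.5])*k for p in P])
        cv2.polylines(I,[q.round().astype(np.int32).reshape(-1,1,2)],True,col,1)
    return I
def circ(a,r,z): return [(a[0]+r*np.cos(f),a[1]+r*np.sin(f),z) for f in np.linspace(0,6.283,60)]
def rect(a,th,x0,x1,y0,y1,z):
    C,S=np.cos(th),np.sin(th); return [(a[0]+C*u-S*v,a[1]+S*u+C*v,z) for u,v in ((x0,y0),(x1,y0),(x1,y1),(x0,y1))]
def dsec(a,th,z,r=13): 
    m=np.arccos(7/13);return [(a[0]+r*np.cos(th+f),a[1]+r*np.sin(th+f),z) for f in np.linspace(m,6.283-m,40)]
E
python3 - <<'E'
from ov import *
t=camera("top");s=camera("side")
def edge(c,u):pass
# orange block in top: rect angle from the mask without screw
P=cv2.cvtColor(t["pixels"],cv2.COLOR_RGB2HSV);M=cv2.inRange(P,(3,120,80),(20,255,255))[205:248,395:445]
k=max(cv2.findContours(M,0,2)[0],key=cv2.contourArea)[:,0]+[395,205]
r=cv2.minAreaRect(np.array([at(t,u,52)[:2] for u in k],np.float32));print("collar",r)
B=cv2.inRange(P,(100,120,40),(130,255,255))[170:230,270:340]
k=max(cv2.findContours(B,0,2)[0],key=cv2.contourArea)[:,0]+[270,170]
r2=cv2.minAreaRect(np.array([at(t,u,75)[:2] for u in k],np.float32));print("riser",r2)
a=(522.9,92.3);th=1.04;ph=-0.1;cc=r[0];cy=-0.76
G=(0,255,0);Y=(255,0,255);W=(0,255,255)
p=[(circ(a,90,36),G),(rect(a,th,-35,35,-35,35,81),W),(circ(a,17,101),G),(dsec(a,th,101),Y),(dsec(a,th,146,10.5),Y),(rect(a,ph,98,122,-1,1,16),Y)]
q=[(rect(cc,cy,-26,26,-23,23,52),G),(circ(cc,15,52),Y),(rect(cc,cy,26,34,-3,3,41),W),(circ(cc,21,0),G)]
I=overlay(t,"",(305,195),p,8,50,37);J=overlay(s,"",(303,210),p,8,48,37)
cv2.imwrite("pics/o1.png",cv2.resize(np.vstack([np.hstack([I,J[:,:768]])]),(790,298)) if 0 else I[:590])
K=overlay(t,"",(419,225),q,10,20,20);L=overlay(s,"",(343,186),q,10,20,20);J=cv2.resize(J,(800,617))[:200+0] if 0 else cv2.resize(J[40:440,200:600],(400,400))
cv2.imwrite("pics/o2.png",np.hstack([K,J]))
E
```

```text
collar ((459.7447814941406, -180.70608520507812), (47.37383270263672, 53.64251708984375), 41.955474853515625)
riser ((522.9435424804688, 91.94058227539062), (69.76617431640625, 68.06018829345703), 60.51920700073242)
```

View pics/o1.png

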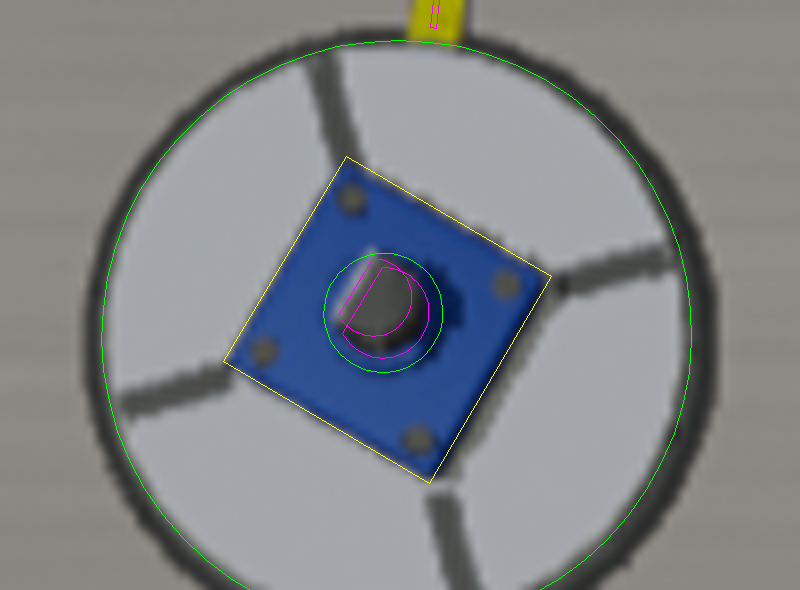

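View pics/o2.png

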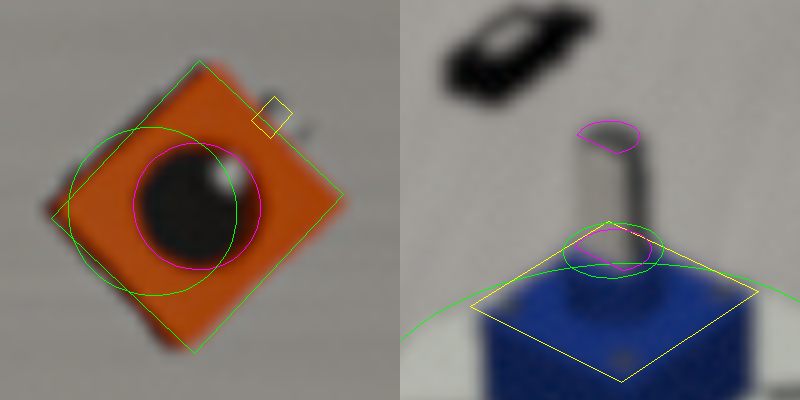

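The overlay puts the axis at about (522.9, 92.2), the flat facing about 1.05 rad and the pointer at about -0.11 rad. The collar is at about (460, -181) with its screw towards -0.84 rad. Next I approach the post.

```bash
for i in 1; do :; done
python3 -m crank '[[87,0.3336,0.87,-0.07,0.1152],[87,0.3336,0.87,-0.07,0.1152],[87,0.3336,0.87,-0.07,0.1152],[87,0.3336,0.87,-0.07,0.1152],[87,0.3336,0.87,-0.07,0.1152],[87,0.3336,0.87,-0.07,0.1152]]' 30
python3 -m crank '[[87,0.3336,0.87,-0.07,0.1152],[87,0.3336,0.87,-0.07,0.1152],[87,0.3336,0.87,-0.07,0.1152],[87,0.3336,0.87,-0.07,0.1152],[87,0.3336,0.87,-0.07,0.1152],[87,0.3336,0.87,-0.07,0.1152]]' 30
python3 -m crank '[[87,0.3336,0.87,-0.07,0.1152],[87,0.3336,0.87,-0.07,0.1152],[87,0.3336,0.87,-0.07,0.1152],[87,0.3336,0.87,-0.07,0.1152],[87,0.3336,0.87,-0.07,0.1152],[87,0.3336,0.87,-0.07,0.1152],[87,0.3336,0.87,-0.07,0.1152]]' 30
```

```text
time: 1.8
ee_pos: [354.8, -340.3, 204.7]
ee_rot: [0.831, 0.556, 0.0, -0.002]
ft_force: [-0.1, -0.5, 0.6]
opening: 87.0
grasp_force: 0.0
time: 2.4
ee_pos: [438.7, -125.2, 187.5]
ee_rot: [0.581, 0.814, 0.0, -0.0]
ft_force: [-0.4, -0.5, -1.1]
opening: 86.9
grasp_force: 0.0
time: 3.1
ee_pos: [522.1, 88.6, 170.0]
ee_rot: [0.258, 0.966, -0.0, 0.0]
ft_force: [-0.1, -0.4, -0.2]
opening: 86.9
grasp_force: 0.0
```

```bash
python3 -m crank '[[87,-0.003,0.003,-0.12,0],[87,-0.003,0.003,-0.24,0],[60,-0.003,0.003,-0.24,0],[40,-0.003,0.003,-0.24,0],[25,-0.003,0.003,-0.24,0]]' 20; python3 -m crank '[[10,0,0,0,0],[10,0,0,0,0],[10,0,0,0,0],[10,0,0,0,0],[10,0,0,0,0],[10,0,0,0,0]]' 25
```

```text
time: 3.6
ee_pos: [521.8, 89.1, 111.4]
ee_rot: [0.259, 0.966, 0.0, 0.001]
ft_force: [-0.3, -0.3, 0.2]
opening: 70.5
grasp_force: 0.0
time: 4.2
ee_pos: [520.6, 90.3, 110.1]
ee_rot: [0.258, 0.966, -0.0, 0.0]
ft_force: [0.3, -0.4, 0.3]
opening: 23.0
grasp_force: 0.0
```

```bash
python3 -m crank '[[10,0,0,0,0],[10,0,0,0,0],[10,0,0,0,0],[10,0,0,0,0],[10,0,0,0,0]]' 30; python3 -c "
from h import *
s=camera('side');o=get_obs();print(o['ft_force'],o['ft_torque'],o['opening'],o['grasp_force'])"
```

```text
time: 4.7
ee_pos: [521.1, 91.1, 110.0]
ee_rot: [0.258, 0.966, 0.001, 0.0]
ft_force: [2.2, 4.8, -0.7]
opening: 19.4
grasp_force: 30.0
[ 0.83062152  4.49508617 -1.95205138] [ 0.91469722 -0.30246503  0.05191398] 19.074986748571135 30.001543475082144
```

```bash
python3 -m crank '[[10,0,0.001,0,-0.01],[10,0,0.002,0,-0.02],[10,0,0.003,0,-0.03],[10,0,0.003,0,-0.04],[10,0,0.004,0,-0.05],[10,0,0.005,0,-0.06],[10,0,0.006,0,-0.07],[10,0,0.007,0,-0.08],[10,0,0.007,0,-0.09],[10,0,0.008,0,-0.1]]' 30;  python3 -m crank '[[10,0,0.001,0,-0.01],[10,0,0.002,0,-0.02],[10,0,0.002,0,-0.03],[10,0,0.003,0,-0.04],[10,0,0.003,0,-0.05],[10,0,0.004,0,-0.06],[10,-0.001,0.004,0,-0.07],[10,-0.001,0.005,0,-0.08],[10,-0.001,0.005,0,-0.0845],[10,-0.001,0.005,0,-0.0845]]' 30
python3 - <<'E'
from h import *
t=camera("top");s=camera("side");save(t,"t2");save(s,"s2");o=get_obs();print(o['ee_pos'],o['ee_rot'],o['ft_force'],o['ft_torque'],o['opening'])
I=[cv2.resize(c["pixels"][y-40:y+40,x-65:x+65],None,fx=6,fy=6,interpolation=cv2.INTER_CUBIC) for c,x,y in ((t,305,195),(s,305,215))]
cv2.imwrite("pics/z2.png",cv2.resize(np.vstack(I),(487,600))[...,::-1])
E
```

```text
time: 5.75
ee_pos: [519.8, 92.3, 110.1]
ee_rot: [0.544, 0.839, -0.001, -0.001]
ft_force: [-1.5, 1.8, 2.0]
opening: 19.4
grasp_force: 30.0
time: 6.75
ee_pos: [519.4, 93.7, 110.0]
ee_rot: [0.745, 0.667, -0.001, -0.001]
ft_force: [-2.8, 2.5, 2.8]
opening: 19.5
grasp_force: 30.0
[519.42730095  93.7273733  110.02398428] [ 7.44797392e-01  6.67289903e-01 -5.41254139e-04 -8.58893147e-04] [-3.20107839  3.25251527  3.49736616] [ 0.56096601  0.29645664 -0.106302  ] 19.447813863305203
```

View pics/z2.png

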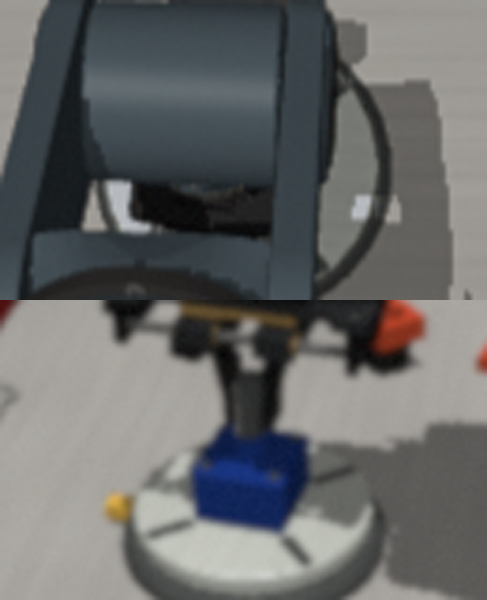

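```bash
python3 -m crank '[[10,0,0,0,0],[10,0,0,0,0],[10,0,0,0,0],[10,0,0,0,0],[10,0,0,0,0],[10,0,0,0,0],[10,0,0,0,0],[10,0,0,0,0],[10,0,0,0,0],[10,0,0,0,0]]' 30;  python3 -m crank '[[87,0,0,0,0],[87,0,0,0,0],[87,0,0,0,0],[87,0,0,0,0],[87,0,0,0,0],[87,0,0,0,0],[87,0,0,0,0],[87,0,0,0.12,0],[87,0,0,0.24,0],[87,0,0,0.28,0]]' 30
```

```text
time: 7.85
ee_pos: [519.4, 93.7, 110.0]
ee_rot: [0.745, 0.667, -0.001, -0.001]
ft_force: [-4.1, 4.3, 3.9]
opening: 19.2
grasp_force: 30.0
time: 8.85
ee_pos: [522.2, 93.4, 182.6]
ee_rot: [0.745, 0.667, 0.002, 0.002]
ft_force: [1.0, 0.4, -0.3]
opening: 85.2
grasp_force: 0.0
```

```bash
python3 -m crank '[[87,-0.1212,-0.549,0,0.0671],[87,-0.1212,-0.549,0,0.0671],[87,-0.1212,-0.549,0,0.0671],[87,-0.1212,-0.549,0,0.0671]]' 30;  python3 -m crank '[[87,-0.1212,-0.549,0,0.0671],[87,-0.1212,-0.549,0,0.0671],[87,-0.1212,-0.549,0,0.0671],[87,-0.1212,-0.549,0,0.0671],[87,-0.1212,-0.549,0,0.0671]]' 30
python3 - <<'E'
from ov import *
t=camera("top");s=camera("side");o=get_obs();print(o['ee_pos'])
P=cv2.cvtColor(t["pixels"],cv2.COLOR_RGB2HSV)
B=cv2.inRange(P,(100,120,40),(130,255,255))[170:230,270:340]
k=max(cv2.findContours(B,0,2)[0],key=cv2.contourArea)[:,0]+[270,170]
r2=cv2.minAreaRect(np.array([at(t,u,75)[:2] for u in k],np.float32));print("riser",r2)
a=(522.9,92.3);th=-.11;ph=-0.11
G=(0,255,0);Y=(255,0,255);W=(0,255,255)
p=[(rect(a,th,-35,35,-35,35,81),W),(circ(a,17,101),G),(rect(a,ph,0,125,0,0,16),Y)]
I=overlay(t,"",(305,190),p,8,37,45)
L=overlay(s,"",(343,186),[],6,37,37)
I=cv2.resize(I,(493,600));cv2.imwrite("pics/o3.png",np.hstack([I,cv2.resize(L[:,:],(300,300)).repeat(1,0) if 0 else np.vstack([cv2.resize(L,(300,300)),np.zeros((300,300,3),np.uint8)])]))
E
```

```text
time: 9.25
ee_pos: [489.2, -47.3, 179.6]
ee_rot: [0.589, 0.808, -0.001, 0.0]
ft_force: [0.4, -0.4, 0.4]
opening: 86.8
grasp_force: 0.0
time: 9.75
ee_pos: [459.3, -182.9, 179.5]
ee_rot: [0.408, 0.913, -0.0, -0.0]
ft_force: [0.0, 0.5, -0.0]
opening: 86.9
grasp_force: 0.0
[ 459.29782492 -180.52783744  179.55433947]
riser ((522.49560546875, 92.69554138183594), (69.12516784667969, 67.9605484008789), 83.54922485351562)
```

View pics/o3.png

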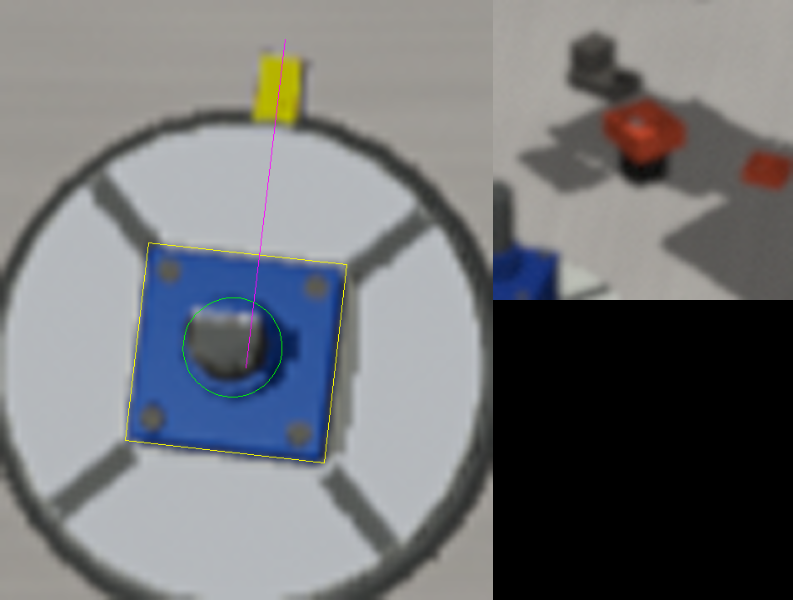

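The flat now faces the pointer: riser yaw is -0.113 rad, and the pointer line runs through the yellow block at (280,90). I go down to the collar next.

```bash
python3 -m crank '[[87,0,0,-0.2,0],[87,0,0,-0.4,0],[87,0,0,-0.5,0],[87,0,0,-0.58,0],[87,0,0,-0.608,0],[50,0,0,-0.608,0],[50,0,0,-0.608,0],[50,0,0,-0.608,0],[50,0,0,-0.608,0]]' 10
python3 -m crank '[[35,0,0,0,0],[35,0,0,0,0],[35,0,0,0,0],[35,0,0,0,0],[35,0,0,0,0],[35,0,0,0,0]]' 10
python3 -c "
from h import *
print(get_obs()['ft_force'],get_obs()['ft_torque'])"
```

```text
time: 10.75
ee_pos: [460.5, -181.4, 29.1]
ee_rot: [0.407, 0.914, -0.0, 0.001]
ft_force: [0.2, -0.5, 0.0]
opening: 62.8
grasp_force: 0.0
time: 11.35
ee_pos: [460.0, -181.3, 28.5]
ee_rot: [0.407, 0.914, -0.0, 0.0]
ft_force: [-1.0, -0.2, 5.7]
opening: 46.4
grasp_force: 10.0
[-1.04847435 -0.24941286  5.66861711] [ 0.00980714 -0.02574382  0.0175729 ]
```

```bash
python3 -m crank '[[35,0,0,0,0],[35,0,0,0,0],[35,0,0,0,0],[35,0,0,0.02,0],[35,0,0,0.1,0],[35,0,0,0.25,0],[35,0,0,0.4,0],[35,0,0,0.55,0],[35,0,0,0.608,0],[35,0,0,0.608,0]]' 30
python3 -m crank '[[35,0.02,0.09,0,0.01],[35,0.06,0.25,0,0.03],[35,0.1,0.4,0,0.045],[35,0.125,0.549,0,0.058],[35,0.125,0.549,0,0.058]]' 30
python3 -m crank '[[35,0.04,0.17,0,0.02],[35,0.08,0.34,0,0.04],[35,0.11,0.48,0,0.05],[35,0.125,0.549,0,0.0575],[35,0.125,0.549,0,0.0575],[35,0.125,0.549,0,0.0575]]' 30
python3 - <<'E'
from ov import *
t=camera("top");s=camera("side");o=get_obs();print(o['ee_pos'],o['ee_rot'],o['ft_force'],o['opening'])
p=o['ee_pos'];zc=p[2]+13;th=-.112;G=(0,255,0);Y=(255,0,255);W=(0,255,255)
q=[]
for z in (zc-11,zc+11): q+=[(rect(p,th,-26,26,-23,23,z),G)]
q+=[(rect(p,th,26,34,-4,4,zc),W),(circ(p,15,zc-11),Y)]
a=(522.4,93.4);q+=[(dsec(a,th,101),Y),(dsec(a,th,143),Y),(rect(a,th,-35,35,-35,35,81),W)]
for c in (s,t):
  for n in("screw_head","collar_center"): print(n,[(round(m["score"],2),np.round(m["xy"],1)) for m in mark_of(c,n)[:2]])
print(px(s,p[:2].tolist()+[zc]),px(s,(p[0]+34*np.cos(th),p[1]+34*np.sin(th),zc)))
I=overlay(s,"",(305,195),q,9,44,33);cv2.imwrite("pics/o4.png",I)
E
```

```text
time: 12.35
ee_pos: [461.0, -181.8, 182.3]
ee_rot: [0.407, 0.914, -0.0, 0.003]
ft_force: [-0.2, -0.0, -0.7]
opening: 46.0
grasp_force: 30.0
time: 12.85
ee_pos: [489.4, -39.4, 178.3]
ee_rot: [0.232, 0.973, 0.001, -0.003]
ft_force: [-0.6, -0.5, -2.1]
opening: 45.6
grasp_force: 30.0
time: 13.45
ee_pos: [521.4, 92.8, 178.8]
ee_rot: [0.056, 0.998, -0.0, -0.001]
ft_force: [-0.0, -0.6, -0.4]
opening: 46.2
grasp_force: 30.0
[521.67257001  92.172047   179.29825241] [ 5.67869044e-02  9.98385862e-01 -2.72850270e-04 -9.18481939e-04] [ 0.76788104 -0.47365322 -1.44984625] 46.030942834389954
screw_head [(0.75, array([293. , 177.2])), (0.58, array([369.8, 193.6]))]
collar_center [(0.57, array([306.9, 181.5])), (0.48, array([370. , 192.9]))]
screw_head [(0.55, array([422.2, 260.2]))]
collar_center [(0.71, array([415. , 268.8]))]
[305.35069859 179.46855455] [293.08107911 177.8131994 ]
```

View pics/o4.png

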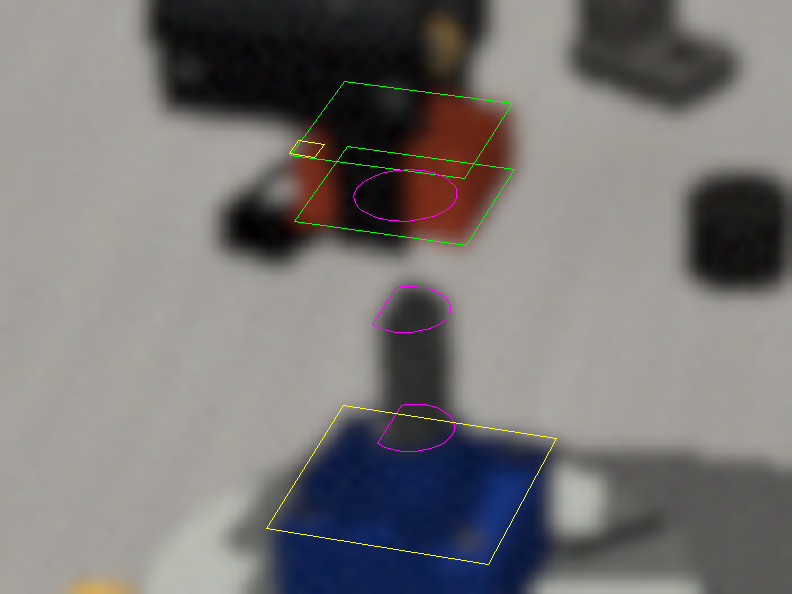

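The collar sits in the gripper where the model predicts, edges at (297,220) and (512,165) within about 1 mm. The post below it is also aligned. Guarded descent next.

```bash
python3 -m crank '[[35,0,0,-0.07,0],[35,0,0,-0.12,0],[35,0,0,-0.13,0],[35,0,0,-0.14,0],[35,0,0,-0.15,0],[35,0,0,-0.16,0],[35,0,0,-0.16,0],[35,0,0,-0.16,0]]' 30
python3 -c "
from h import *
s=camera('side');o=get_obs();print(o['ee_pos'],o['ft_force'],o['ft_torque'],o['opening'])"
```

```text
time: 14.55
ee_pos: [522.4, 93.5, 140.2]
ee_rot: [0.056, 0.998, 0.0, 0.0]
ft_force: [0.4, 0.3, -1.3]
opening: 45.9
grasp_force: 30.0
[522.44603454  93.48918378 140.27344298] [-0.64431532  0.07703145 -1.08875246] [ 0.08764828 -0.1252063  -0.00300497] 45.667046594595206
```

```bash
python3 -m crank '[[35,0,0,-0.01,0],[35,0,0,-0.02,0],[35,0,0,-0.03,0],[35,0,0,-0.04,0],[35,0,0,-0.048,0],[35,0,0,-0.048,0]]' 30
python3 -c "
from h import *
s=camera('side');o=get_obs();print(o['ee_pos'],o['ft_force'],o['ft_torque'],o['opening'])"
```

```text
time: 15.2
ee_pos: [522.0, 93.4, 127.6]
ee_rot: [0.056, 0.998, -0.0, -0.0]
ft_force: [-0.7, 0.4, -1.1]
opening: 45.7
grasp_force: 30.0
[522.18037471  93.42178034 127.81773207] [ 0.06611207 -0.71235578 -0.34543034] [ 0.06551864 -0.2022514   0.01491678] 45.679995363105334
```

```bash
python3 -m crank '[[35,0,0,-0.015,0],[35,0,0,-0.03,0],[35,0,0,-0.045,0],[35,0,0,-0.06,0],[35,0,0,-0.07,0],[35,0,0,-0.076,0],[35,0,0,-0.076,0],[35,0,0,-0.076,0]]' 30
python3 - <<'E'
from ov import *
t=camera("top");s=camera("side");o=get_obs();print(o['ee_pos'],o['ee_rot'],o['ft_force'],o['ft_torque'],o['opening'])
p=o['ee_pos'];zc=p[2]+13;th=-.112;G=(0,255,0);Y=(255,0,255);W=(0,255,255)
q=[(rect(p,th,-26,26,-23,23,zc-11),G),(rect(p,th,-26,26,-23,23,zc+11),G),(rect(p,th,26,34,-4,4,zc),W),(circ((522.4,93.4),17,101),Y),(rect((522.4,93.4),th,-35,35,-35,35,81),W)]
for n in("screw_head","collar_center"): print(n,[(round(m["score"],2),np.round(m["xy"],1)) for m in mark_of(s,n)[:2]])
print(px(s,p[:2].tolist()+[zc]),px(s,(p[0]+34*np.cos(th),p[1]+34*np.sin(th),zc)))
J=overlay(s,"",(305,200),[],7,40,40);I=overlay(s,"",(305,200),q,7,40,40);cv2.imwrite("pics/o5.png",np.hstack([J[:,80:480],I[:,80:480]]))
E
```

```text
time: 16.05
ee_pos: [522.4, 93.4, 109.1]
ee_rot: [0.056, 0.998, 0.0, 0.0]
ft_force: [0.1, -0.3, -1.1]
opening: 45.7
grasp_force: 30.0
[522.43956668  93.44621456 109.19723418] [5.57923738e-02 9.98442374e-01 3.60642708e-08 1.91640347e-04] [ 0.50166277 -0.87021993 -1.71797658] [ 0.13187134 -0.07918491  0.0218263 ] 45.80277640847017
screw_head [(0.73, array([296. , 200.5])), (0.53, array([370.1, 192.8]))]
collar_center [(0.66, array([259.3, 321.1])), (0.53, array([308.8, 200.2]))]
[305.89253693 202.39239166] [294.0046811  200.61583094]
```

View pics/o5.png

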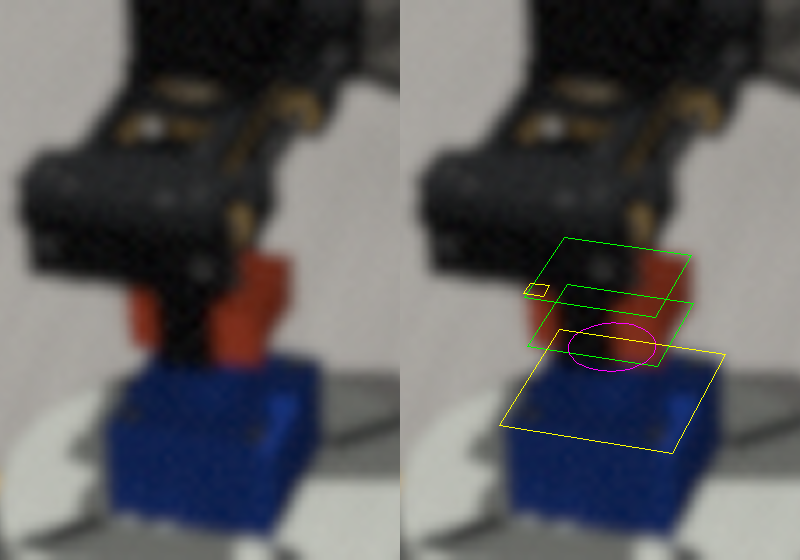

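The side view shows the collar level over the post, lower corner at (265,368) in the left panel, with a gap above the riser's neck. Contact forces are near zero, so I'm handing in.

```bash
python3 -m crank '[[35,0,0,0,0],[35,0,0,0,0],[35,0,0,0,0]]' 30; python3 -c "
from cell import *
print(close_job())"
```

```text
time: 16.55
ee_pos: [522.3, 93.4, 109.1]
ee_rot: [0.056, 0.998, -0.0, 0.0]
ft_force: [0.2, -0.6, -1.2]
opening: 45.6
grasp_force: 30.0
the job is handed in; nothing more can be done
None
```

I turned the flat to the pointer (within about 0.01 rad by camera), and handed in at 16.6 s still holding the collar level over the post, screw on the flat, its underside about 10 mm above the neck; close_job returned no verdict.

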